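Make up the dispatch cradle in the stockroom

ROBOT

A 6-joint arm with a two-finger parallel gripper is mounted at the origin on the work surface. World frame = base frame: x ahead of the robot, y to its left, z up, the work surface at z = 0. Lengths are in m, angles in degrees, forces in N, time in s.
With the tool pointing down it reaches from about 0.325 to 0.775 m from the base axis. Payload 5.5 kg.
Tool frame: the origin (TCP) lies at the centre of the arm's flange, where the gripper is bolted on; the fingertips stand 182 mm ahead of it and the grasp point (between the pads) lies 163 mm ahead of it; z points along the fingers, y is the line along which they close (so a half turn about z gives the same grasp; the last joint's range is limited). The gripper opens to 88 mm and grips with 3 to 60 N. Pads are 20 mm wide; open, the fingers measure 115 mm over their backs; the gripper's body (75 mm by 178 mm) begins 61 mm behind the grasp point.
Start: joints at [65.392, 5.22, 70.514, -0, 104.267, -3.249], TCP at [0.219, 0.559, 0.405] pointing down, gripper open.
Joint ranges: [-164.24, 164.24], [-49.07, 125.15], [9.68, 141.18], [-86.29, 266.29], [3.28, 154.24], [-151.56, 151.56]. Speed limits (degrees/s): [147.25, 147.25, 172.46, 180, 180, 180].

INTERFACE

Orientations are given as [roll, pitch, yaw] about the fixed x, y, z axes, in that order (R = Rz(yaw) Ry(pitch) Rx(roll)).
In Python, from station import r gives the robot as it stands. The module is installed in compiled form; this text tells all that it offers. Calls block until the motion is done:
- r.reach(position, orientation): joint-space move of the TCP to a pose.
- r.servo_line(position, rotation=None, speed=0.15): straight line of the TCP; rotation=None keeps the orientation; speed is the mean speed in m/s.
- r.move_joints(angles): joint-space move.
- r.let_go() and r.grab(squeeze=None): open the fingers fully, or close them until they stop; squeeze is the grip in N (None keeps the last).
- r.wait(seconds).
- r.inverse_kinematics(position, orientation): joint angles nearest the present ones, or None.
- r.sense(): the state.
- r.snapshot(name): name is "side" or "top"; returns a dict with "frame" (384x512x3 uint8, red, green, blue), "fx", "fy", "cx", "cy" (pixels), "dist_coeffs" ([k1, k2, p1, p2, k3] as OpenCV has them; the pictures are not rectified), "R" (3x3) and "t" (3): a world point X has camera coordinates R X + t. Camera axes: x right, y down, z forward; pixel columns grow to the right and rows downward; lengths in m; the calibration is good to about 2 mm. A picture is of the moment at which its call begins. There is no depth.
A pose or a line that the arm cannot do raises r.IKError and nothing moves.
- r.hand_in(): hands the job in; it is judged then, once.
The state is a dict: "clock": time; "joints": joint angles; "joint_vel": joint speeds; "joint_torque": joint torques, N m; "tcp_pos": TCP position; "orientation": TCP orientation; "contact_force": force on the tool from outside, world axes, zero at the start; "torque": the same for the moment, N m; "opening": finger opening in m; "gripper_force": force on a finger pad.
Only numpy, scipy, OpenCV 4.12 (cv2) and the standard library are available. Lean on these libraries where they do the work, as an engineer would, in place of code of your own. Each camera call takes 0.05 s, during which the arm holds its last target. There are 200 camera calls.

TASK

Swing the folded blue backrest of the dispatch cradle up until it snaps over into its open position, then stand every carry case from the bench on the cradle's board, side by side, flat on their bottoms and each with its long side running square to the backrest, in between the front rail and the backrest. When all are in, press the red lever down until its catch holds it, which raises the front rail; leave the valve, the flange and the jar alone.

Things in the scene. Friction and masses are not known exactly. Their poses are not given: they have to be found in the camera images.
- cradle: Dispatch cradle, fixed: pale wooden board, 166 mm in its x (-70 to +96 mm), 400 mm in y (-200 to +200 mm), 22 mm thick. Origin on the bench under the middle; x points from the front rail (robot side) to the hinge of the backrest, y along the row towards the lever, z up.
- cradle_top (a point): Middle of the board's top face, 22 mm above the cradle origin, same axes. Behind the hinge a small spring strut reaches cradle x = 135 mm, 40 mm high. Up to five cases fit side by side, for instance with centres at cradle x = -5 mm and y = -132, -66, 0, 66 and 132 mm.
- rail (a joint): Front rail, in m raised: 8 mm thick aluminium strip along the board's front edge, centred at cradle x = -75 mm. 0: its top is flush with the board (lever up); about 0.018: raised by the caught lever, to which it is geared.
- backrest (a joint): Blue plate 108 x 370 x 8 mm hinged along cradle y at x = 80, z = 30 mm; rad. 0: folded over the board (top face at z = 34 mm, free edge at x = -30 mm). Grows as the free edge swings up and away from the robot. 1.9: open, leaning 19 degrees back, top edge 134 mm high. Over-centre spring: dead centre near 1.05 rad, from 1.2 it surely snaps open, short of it it falls back. About 4 N at the tab lifts it.
- tab (a point): Yellow tab on the folded backrest's upper face, at cradle y = 0 near the free edge: 14 mm wide (y), 26 mm long (x), 40 mm tall. Folded, its top is 74 mm above the bench. The point lies in it, 16 mm below its top and 24 mm above its foot, 94 mm from the hinge along the plate. It can be pinched from above across its 14 mm and swung about the hinge while it turns between the fingers.
- lever (a joint): Sprung lever with red end on the +y end of the cradle, rad. Pivot along y at cradle x = 30, y = 250, z = 52 mm; arm towards the robot side. 0: up, sloping 0.45 rad. Grows when pressed; near 0.45 (level) a brass catch snaps over it and then holds it at 0.42 to 0.47; stop at 0.52: press on to it to be sure. 2 N at the pad to begin, 7 N at most. Springs up if let go before the catch.
- pad (a point): Middle of the top of the red press pad (34 x 30 mm) at the lever's free end, 105 mm from the pivot. Up: at cradle x = -61, y = 250 mm, 106 mm above the bench. On its stop: x = -75 mm, about 54 mm high.
- case0_mid (a point): Centre, 35 mm above its underside, of the grey carry case of fittings: a closed body 80 mm long (x), 42 mm wide (y), 36 mm tall, with an upright black grip rib in the middle of its lid, 40 mm long (x), 14 mm wide (y), 34 mm tall (top 70 mm above the underside). 0.15 to 0.31 kg. None if absent.
- case1_mid (a point): Centre, 35 mm above its underside, of the red carry case of fittings: a closed body 80 mm long (x), 42 mm wide (y), 36 mm tall, with an upright black grip rib in the middle of its lid, 40 mm long (x), 14 mm wide (y), 34 mm tall (top 70 mm above the underside). 0.15 to 0.31 kg. None if absent.
- case2_mid (a point): Centre, 35 mm above its underside, of the green carry case of fittings: a closed body 80 mm long (x), 42 mm wide (y), 36 mm tall, with an upright black grip rib in the middle of its lid, 40 mm long (x), 14 mm wide (y), 34 mm tall (top 70 mm above the underside). 0.15 to 0.31 kg. None if absent.
- case3_mid (a point): Centre, 35 mm above its underside, of the yellow carry case of fittings: a closed body 80 mm long (x), 42 mm wide (y), 36 mm tall, with an upright black grip rib in the middle of its lid, 40 mm long (x), 14 mm wide (y), 34 mm tall (top 70 mm above the underside). 0.15 to 0.31 kg. None if absent.
- case4_mid (a point): Centre, 35 mm above its underside, of the white carry case of fittings: a closed body 80 mm long (x), 42 mm wide (y), 36 mm tall, with an upright black grip rib in the middle of its lid, 40 mm long (x), 14 mm wide (y), 34 mm tall (top 70 mm above the underside). 0.15 to 0.31 kg. None if absent.
- case5_mid (a point): Centre, 35 mm above its underside, of the blue carry case of fittings: a closed body 80 mm long (x), 42 mm wide (y), 36 mm tall, with an upright black grip rib in the middle of its lid, 40 mm long (x), 14 mm wide (y), 34 mm tall (top 70 mm above the underside). 0.15 to 0.31 kg. None if absent.
- brass_valve: Bystander: brass valve body, 42 mm across, 60 mm tall; origin at its underside.
- chrome_flange: Bystander: chromed round flange, 68 mm across, 30 mm tall; origin at its underside.
- screw_jar: Bystander: jar with a black lid, 64 mm across, 85 mm tall; origin at its underside.
Mind the look-alikes: they are no part of the job. What is shaped like the part that bears case0_mid but purple is not meant.

How it is judged (in metres and radians):
On the way, in this order (a step that is already met when the one before it is completed fails the run):
1. the backrest has been swung over and stays open (value of joint backrest above 1.8 rad), for 0.3 s.
2. every case present stands on the board between rail and backrest, with the lever still up (x of case0_mid in the frame of cradle between -0.03 and 0.035 m and y of case0_mid in the frame of cradle between -0.185 and 0.185 m and z of case0_mid in the frame of cradle between 0.052 and 0.062 m and angle between each of case0_mid, case1_mid, case2_mid, case3_mid, case4_mid, case5_mid's own z axis and vertical below 0.12 rad and angle between the x axis of each of case0_mid, case1_mid, case2_mid, case3_mid, case4_mid, case5_mid and the x axis of cradle, either way round below 0.26 rad and x of case1_mid in the frame of cradle between -0.03 and 0.035 m and y of case1_mid in the frame of cradle between -0.185 and 0.185 m and z of case1_mid in the frame of cradle between 0.052 and 0.062 m and x of case2_mid in the frame of cradle between -0.03 and 0.035 m and y of case2_mid in the frame of cradle between -0.185 and 0.185 m and z of case2_mid in the frame of cradle between 0.052 and 0.062 m and x of case3_mid in the frame of cradle between -0.03 and 0.035 m and y of case3_mid in the frame of cradle between -0.185 and 0.185 m and z of case3_mid in the frame of cradle between 0.052 and 0.062 m and x of case4_mid in the frame of cradle between -0.03 and 0.035 m and y of case4_mid in the frame of cradle between -0.185 and 0.185 m and z of case4_mid in the frame of cradle between 0.052 and 0.062 m and x of case5_mid in the frame of cradle between -0.03 and 0.035 m and y of case5_mid in the frame of cradle between -0.185 and 0.185 m and z of case5_mid in the frame of cradle between 0.052 and 0.062 m and value of joint backrest above 1.8 rad and value of joint lever below 0.1 rad), for 0.2 s.
3. the lever is pressed down and caught (value of joint lever above 0.4 rad), for 0.2 s.
At the end, for the whole second after the job is handed in: Backrest open (over 1.8 rad), lever caught (over 0.40 rad), every present case flat on the board (tilt under 0.12 rad), centre between x = -30 and +35 mm and within 185 mm in y of the cradle frame, long side within 0.26 rad of cradle x (x of case0_mid in the frame of cradle between -0.03 and 0.035 m and y of case0_mid in the frame of cradle between -0.185 and 0.185 m and z of case0_mid in the frame of cradle between 0.052 and 0.062 m and angle between each of case0_mid, case1_mid, case2_mid, case3_mid, case4_mid, case5_mid's own z axis and vertical below 0.12 rad and angle between the x axis of each of case0_mid, case1_mid, case2_mid, case3_mid, case4_mid, case5_mid and the x axis of cradle, either way round below 0.26 rad and x of case1_mid in the frame of cradle between -0.03 and 0.035 m and y of case1_mid in the frame of cradle between -0.185 and 0.185 m and z of case1_mid in the frame of cradle between 0.052 and 0.062 m and x of case2_mid in the frame of cradle between -0.03 and 0.035 m and y of case2_mid in the frame of cradle between -0.185 and 0.185 m and z of case2_mid in the frame of cradle between 0.052 and 0.062 m and x of case3_mid in the frame of cradle between -0.03 and 0.035 m and y of case3_mid in the frame of cradle between -0.185 and 0.185 m and z of case3_mid in the frame of cradle between 0.052 and 0.062 m and x of case4_mid in the frame of cradle between -0.03 and 0.035 m and y of case4_mid in the frame of cradle between -0.185 and 0.185 m and z of case4_mid in the frame of cradle between 0.052 and 0.062 m and x of case5_mid in the frame of cradle between -0.03 and 0.035 m and y of case5_mid in the frame of cradle between -0.185 and 0.185 m and z of case5_mid in the frame of cradle between 0.052 and 0.062 m and value of joint backrest above 1.8 rad and value of joint lever above 0.4 rad); the robot touches nothing.
It fails at once if the brass valve, the chrome flange or the jar is moved by more than 3 cm (distance of any of brass_valve, chrome_flange, screw_jar from where it was at the start of the episode above 0.03 m).
Of case0, case1, case2, case3, case4, case5 only 3 to 5 are there at a start; the rules pass over those that are not, and their reading is None.
At some moment in a run one of case0, case1, case2, case3, case4, case5 may be knocked a few centimetres aside while the robot is not near it.
It also fails if it takes over 210 s, if anything falls off the work surface, if the arm or the gripper's body presses on something with over 40 N, if the wrist force passes 120 N, or if a joint passes its speed limit or range.

## Working session

There is one attempt and no reset: what is moved stays moved. The work goes in short steps, each a Python script; the robot and the scene stay as the last script left them, time stands still between calls to the robot, and variables do not carry over. Pictures are saved under pics/ and viewed, at most 14 in all, crops included, and the job is handed in when it is done.

```bash
mkdir -p pics
python3 - <<'E'
from station import r
import cv2
for n in("top","side"):
    s=r.snapshot(n); cv2.imwrite(f"pics/{n}0.png",cv2.resize(s["frame"][:,:,::-1],(800,600),interpolation=cv2.INTER_CUBIC))
    print(n,s["fx"],s["fy"],s["cx"],s["cy"],s["dist_coeffs"],s["R"],s["t"])
print(r.sense())
E
```

```text
top 385.2388892029692 385.2388892029692 256.3330185554473 193.44946203367212 [-0.12016261  0.          0.          0.          0.        ] [[ 0.02934527 -0.99956085 -0.00411925]
 [-0.99290494 -0.02867428 -0.11540175]
 [ 0.11523295  0.00747652 -0.99331036]] [-0.0328606   0.54082969  0.95767496]
side 481.1546479208544 481.1546479208544 261.05475530556254 180.04239121533124 [-0.16162073  0.          0.          0.          0.        ] [[ 0.88939903 -0.45688064 -0.01514751]
 [-0.27758338 -0.51344441 -0.81198664]
 [ 0.36320358  0.72638483 -0.58347943]] [-0.48819763  0.20744225  1.01538007]
{'clock': 0.1, 'joints': array([ 6.53911528e+01,  5.25707148e+00,  7.05750881e+01, -1.19624301e-03,
        1.04265881e+02, -3.24840314e+00]), 'joint_vel': array([ 0.00689381, -0.17370968, -0.18144878, -0.0960144 , -0.05995394,
       -0.03683601]), 'joint_torque': array([ 2.21390423e-03, -4.47853446e+01, -4.07572460e+01,  7.00299558e-02,
        2.84033257e-02, -1.28664042e-04]), 'tcp_pos': array([0.2185619 , 0.55882588, 0.40363662]), 'orientation': array([-1.79902051e+02, -4.39746775e-03,  1.58639258e+02]), 'contact_force': array([ 0.46486404,  0.07555202, -0.76874   ]), 'torque': array([-0.02266595, -0.00226972, -0.053022  ]), 'gripper_force': 0.0, 'opening': 0.08777143083715204}
```

View pics/top0.png

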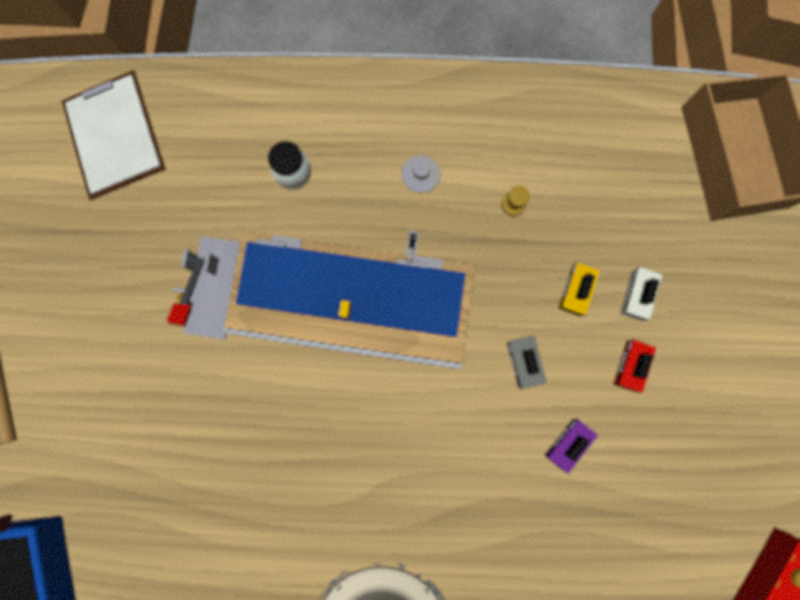

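View pics/side0.png

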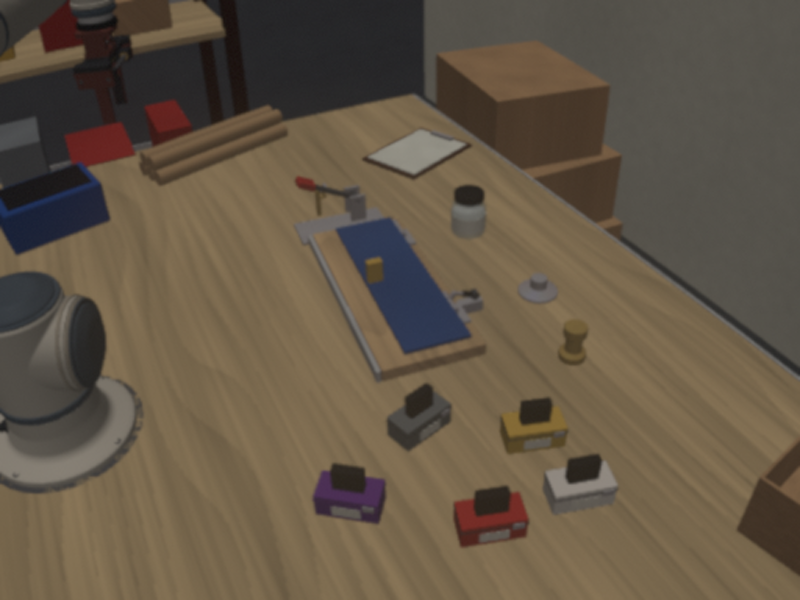

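The top view shows grey (527,362), yellow (580,288), white (643,293) and red (635,366) cases, so four are present. The purple look-alike at (571,446) isn't meant. The tab is at (344,309), the red pad at (179,314) and the blue plate's corners are at (246,242), (237,303), (458,335) and (466,270). Next I'll fit poses by silhouette.

```bash
cat > h.py <<'E'
from station import r
import numpy as np, cv2
from scipy.optimize import minimize, least_squares
def proj(s,P):
    P=np.asarray(P,float).reshape(-1,3)
    K=np.array([[s["fx"],0,s["cx"]],[0,s["fy"],s["cy"]],[0,0,1]])
    return cv2.projectPoints(P,cv2.Rodrigues(np.array(s["R"]))[0],np.array(s["t"]),K,np.array(s["dist_coeffs"]))[0].reshape(-1,2)
def ray(s,px,z):
    K=np.array([[s["fx"],0,s["cx"]],[0,s["fy"],s["cy"]],[0,0,1]])
    u=cv2.undistortPoints(np.array([[px]],float),K,np.array(s["dist_coeffs"]),criteria=(3,50,1e-9)).ravel()
    R=np.array(s["R"]);c=-R.T@np.array(s["t"]);d=R.T@np.array([*u,1]);return c+d*(z-c[2])/d[2]
def xf(p,pts):
    c,s=np.cos(p[2]),np.sin(p[2]);pts=np.asarray(pts,float)
    return np.c_[p[0]+c*pts[:,0]-s*pts[:,1],p[1]+s*pts[:,0]+c*pts[:,1],pts[:,2]]
def box(l,w,z0,z1): return [(a*l/2,b*w/2,z) for a in(1,-1) for b in(1,-1) for z in(z0,z1)]
BODY,RIB=box(.08,.042,0,.036),box(.04,.014,.036,.07)
SC=4
def sil(s,p,z0,o,shape):
    m=np.zeros(shape,np.uint8)
    for b in(BODY,RIB):
        q=(proj(s,xf(p,b)+[0,0,z0])-o+.5)*SC
        cv2.fillConvexPoly(m,cv2.convexHull(q.astype(np.float32)).astype(np.int32),255)
    return m
def fit_case(snaps,p0,z0=0.,th=28,rad=.075):
    """p0 approximate x,y; silhouette fit of x,y,yaw in all views"""
    data=[]
    for s in snaps:
        c=proj(s,[[p0[0],p0[1],z0+.03]])[0]; h=int(rad*s["fx"]/ (np.array(s["R"])[2]@[p0[0],p0[1],z0]+s["t"][2]))
        o=np.round(c).astype(int)-h; im=s["frame"][max(o[1],0):o[1]+2*h,max(o[0],0):o[0]+2*h]; o=np.maximum(o,0)
        lab=cv2.cvtColor(im,cv2.COLOR_RGB2LAB).astype(float)
        border=np.concatenate([lab[0],lab[-1],lab[:,0],lab[:,-1]])
        d=np.linalg.norm(lab-np.median(border,0),axis=2)
        m=cv2.resize(np.clip((d-th)*4+128,0,255).astype(np.uint8),None,fx=SC,fy=SC,interpolation=cv2.INTER_LINEAR)
        m=cv2.morphologyEx((m>128).astype(np.uint8)*255,cv2.MORPH_OPEN,np.ones((9,9)))
        n,L,st,ce=cv2.connectedComponentsWithStats(m)
        k=1+np.argmin(np.linalg.norm(ce[1:]-h*SC,axis=1)-.02*np.sqrt(st[1:,4])*10)
        data.append((s,o.astype(float),(L==k)))
    def cost(p):
        t=0
        for s,o,m in data:
            q=sil(s,p,z0,o,m.shape)>0; t+=1-(q&m).sum()/(q|m).sum()
        return t
    best=None
    for a in np.arange(0,np.pi,np.pi/8):
        x0=[p0[0],p0[1],a]
        f=minimize(cost,x0,method="Nelder-Mead",options=dict(initial_simplex=np.array([x0]*4)+np.array([[0,0,0],[.012,0,0],[0,.012,0],[0,0,.25]]),xatol=2e-4,fatol=1e-4))
        if best is None or f.fun<best.fun: best=f
    return best.x,best.fun/len(data)
E
cat > m1.py <<'E'
from h import *
S=[r.snapshot("top"),r.snapshot("side")]; k=512/800
T=S[0]
P=[(80,185,34),(-28,185,34),(-28,-185,34),(80,-185,34),(-14,0,74),(-61,250,106)]
px=np.array([(246,242),(237,303),(458,335),(466,270),(344,303),(179,312)],float)*k
ps=np.array([(389,219),(338,227),(405,348),(469,336)],float)*k  # side: order y+185 x80, y+185 x-28, y-185 x-28, y-185 x80
P=np.array(P)/1000
f=lambda p:np.r_[(proj(T,xf(p,P))-px).ravel(),(proj(S[1],xf(p,P[:4]))-ps).ravel()]
g=least_squares(f,[.5,.05,-.1],loss="soft_l1"); print("cradle",g.x,np.round(g.fun.reshape(-1,2),1).tolist())
np.save("cradle.npy",g.x)
for n,c in dict(grey=(527,362),yellow=(580,288),white=(643,293),red=(635,366)).items():
    p0=ray(T,np.array(c)*k,.036); x,e=fit_case(S,p0[:2]); print(n,p0[:2].round(3),x.round(4),round(e,3))
for n,c in dict(jar=(288,172),fl=(420,176),valve=(515,203),purple=(571,446)).items(): print(n,ray(T,np.array(c)*k,.03)[:2].round(3))
E
python3 m1.py
```

```text
cradle [ 0.53842528  0.06904645 -0.11674724] [[0.5, -1.5], [-1.0, -0.0], [-0.4, 0.5], [0.2, 0.6], [0.2, 3.4], [-0.4, 0.4], [1.4, -2.1], [-1.5, 0.1], [0.6, 1.9], [3.0, -1.6]]Traceback (most recent call last):
  File "m1.py", line 12, in <module>
    p0=ray(T,np.array(c)*k,.036); x,e=fit_case(S,p0[:2]); print(n,p0[:2].round(3),x.round(4),round(e,3))
  File "h.py", line 10, in ray
    u=cv2.undistortPoints(np.array([[px]],float),K,np.array(s["dist_coeffs"]),criteria=(3,50,1e-9)).ravel()
      ~~~~~~~~~~~~~~~~~~~^^^^^^^^^^^^^^^^^^^^^^^^^^^^^^^^^^^^^^^^^^^^^^^^^^^^^^^^^^^^^^^^^^^^^^^^^^
cv2.error: OpenCV(4.12.0) :-1: error: (-5:Bad argument) in function 'undistortPoints'
> Overload resolution failed:
>  - undistortPoints() got an unexpected keyword argument 'criteria'
>  - undistortPoints() got an unexpected keyword argument 'criteria'
```

```bash
sed -i 's/cv2.undistortPoints(np.array(\[\[px\]\],float),K,np.array(s\["dist_coeffs"\]),criteria=(3,50,1e-9))/cv2.undistortPointsIter(np.array([[px]],float),K,np.array(s["dist_coeffs"]),np.eye(3),K*0+np.eye(3),(3,50,1e-9))/' h.py
python3 - <<'E'
s=open('m1.py').read()
s=s.replace('(344,303)','(344,308)')
s=s.replace('np.save(','''PL=np.array([(x,y,z) for x in(-.028,.08) for y in(-.185,.185) for z in(.026,.034)])
M=[]
for q in S:
    h=cv2.cvtColor(q["frame"],cv2.COLOR_RGB2HSV); m=cv2.inRange(h,(100,120,30),(130,255,255)); n,L,st,_=cv2.connectedComponentsWithStats(m)
    c=proj(q,xf(g.x,[[.04,-.05,.034]]))[0].astype(int); m=(L==L[c[1],c[0]]).astype(np.uint8)*255
    m=cv2.morphologyEx(cv2.resize(m,None,fx=SC,fy=SC),cv2.MORPH_CLOSE,np.ones((60,60))); M.append(m>127)
def cost(p):
    t=0
    for q,m in zip(S,M):
        a=np.zeros(m.shape,np.uint8);cv2.fillConvexPoly(a,cv2.convexHull(((proj(q,xf(p,PL))+.5)*SC).astype(np.float32)).astype(np.int32),255)
        t+=1-((a>0)&m).sum()/((a>0)|m).sum()
    return t
x0=g.x; g=minimize(cost,x0,method="Nelder-Mead",options=dict(initial_simplex=np.array([x0]*4)+np.array([[0,0,0],[.01,0,0],[0,.01,0],[0,0,.05]])))
print("cradle",g.x,g.fun/2)
np.save(''',1)
open('m1.py','w').write(s)
E
python3 m1.py
```

```text
cradle [ 0.53801992  0.0690023  -0.11696682] [[0.5, -1.4], [-1.0, 0.1], [-0.4, 0.6], [0.2, 0.8], [0.2, 0.3], [-0.3, 0.5], [1.3, -2.0], [-1.6, 0.1], [0.4, 2.0], [2.8, -1.6]]
cradle [ 0.53723916  0.06983997 -0.1091712 ] 0.5252883352246702
grey [ 0.449 -0.226] [ 0.4501 -0.2262  0.2645] 0.055
yellow [ 0.573 -0.313] [ 0.5733 -0.3153  2.8   ] 0.427
white [ 0.568 -0.421] [ 0.5703 -0.4233 -0.2799] 0.424
red [ 0.447 -0.406] [ 0.4471 -0.4107 -0.3082] 0.071
jar [0.76  0.181]
fl [ 0.758 -0.044]
valve [ 0.716 -0.205]
purple [ 0.315 -0.301]
```

```bash
sed -i 's/^for n,c in dict(jar.*//; s/^g=least.*/&\nx00=g.x/' m1.py
cat >> m1.py <<'E'
for i in 0,1:
    A,B=S,M
    S,M=[A[i]],[B[i]]
    f=minimize(cost,x00,method="Nelder-Mead",options=dict(initial_simplex=np.array([x00]*4)+np.array([[0,0,0],[.01,0,0],[0,.01,0],[0,0,.05]])));print("cr view",i,f.x,f.fun)
    S,M=A,B
    for n,c in dict(yellow=(.573,-.315),white=(.570,-.423)).items(): x,e=fit_case([S[i]],c,rad=.062); print(i,n,x.round(4),round(e,3))
E
python3 m1.py
```

```text
cradle [ 0.53801992  0.0690023  -0.11696682] [[0.5, -1.4], [-1.0, 0.1], [-0.4, 0.6], [0.2, 0.8], [0.2, 0.3], [-0.3, 0.5], [1.3, -2.0], [-1.6, 0.1], [0.4, 2.0], [2.8, -1.6]]
cradle [ 0.53723916  0.06983997 -0.1091712 ] 0.5257091107225658
grey [ 0.449 -0.226] [ 0.45   -0.2261  3.4033] 0.051
yellow [ 0.573 -0.313] [ 0.5739 -0.3152  2.7989] 0.418
white [ 0.568 -0.421] [ 0.5701 -0.4234 -0.2631] 0.424
red [ 0.447 -0.406] [ 0.4471 -0.4107  2.8344] 0.069
cr view 0 [ 0.5375447   0.0718933  -0.11426558] 0.0701534082585128
0 yellow [ 0.5738 -0.3149 -0.3306] 0.091
0 white [ 0.5703 -0.4237  2.8676] 0.084
cr view 1 [ 0.43668438 -0.50404158  1.05227691] 0.9405886576926118
1 yellow [ 0.6145 -0.2628  0.9075] 0.483
1 white [ 0.5805 -0.413   0.1021] 0.748
```

```bash
cat >> h.py <<'E'
CR=np.array([.5377,.0705,-.115])
def cw(x,y,z): return xf(CR,[[x/1e3,y/1e3,z/1e3]])[0]
def ori(p,yaw,up=.163):
    """tool-down orientation, half turn chosen for the smaller last joint"""
    best=None
    for k in(-180,0,180):
        o=[180,0,(np.degrees(yaw)+k+180)%360-180]; q=r.inverse_kinematics(np.add(p,[0,0,up]),o)
        if q is not None and(best is None or abs(q[5])<best[0]): best=(abs(q[5]),o)
    return best[1]
def go(p,o): r.reach(np.add(p,[0,0,.163]),o)
def line(p,speed=.15): r.servo_line(np.add(p,[0,0,.163]),speed=speed)
E
python3 - <<'E'
from h import *
def tabp(t): return cw(80-94*np.cos(t)+28*np.sin(t),0,30+94*np.sin(t)+28*np.cos(t))
p=tabp(0);o=ori(p,CR[2])
go(p+[0,0,.12],o); line(p,.12); r.grab(25); s=r.sense(); print(s["opening"],s["gripper_force"],s["clock"])
for t in np.linspace(0,1.85,14)[1:]:
    line(tabp(t),.12); print(round(t,2),r.sense()["contact_force"].round(1))
r.let_go(); r.wait(.2); line(tabp(1.85)+[0,0,.1],.2); print(r.sense()["clock"])
go([.4,.42,.3],o)
for n in("top","side"):
    i=r.snapshot(n)["frame"][:,:,::-1]; cv2.imwrite(f"pics/{n}1.png",cv2.resize(i,(800,600)))
E
```

```text
0.014038037725000627 25.000576078891754 4.75
0.14 [-2.1  4.2  0.5]
0.28 [-1.2  4.7 -1.5]
0.43 [ 0.1  4.1 -2. ]
0.57 [ 0.9  5.4 -3.7]
0.71 [ 2.1  4.6 -5.5]
0.85 [ 1.9  4.3 -6.1]
1.0 [ 2.2  5.2 -5.8]
1.14 [ 1.9  4.3 -5. ]
1.28 [ 1.6  3.3 -2.7]
1.42 [1.5 3.3 0.1]
1.57 [2.9 1.9 2.4]
1.71 [5.5 1.5 4.2]
1.85 [6.6 1.8 4.1]
10.275
```

View pics/side1.png

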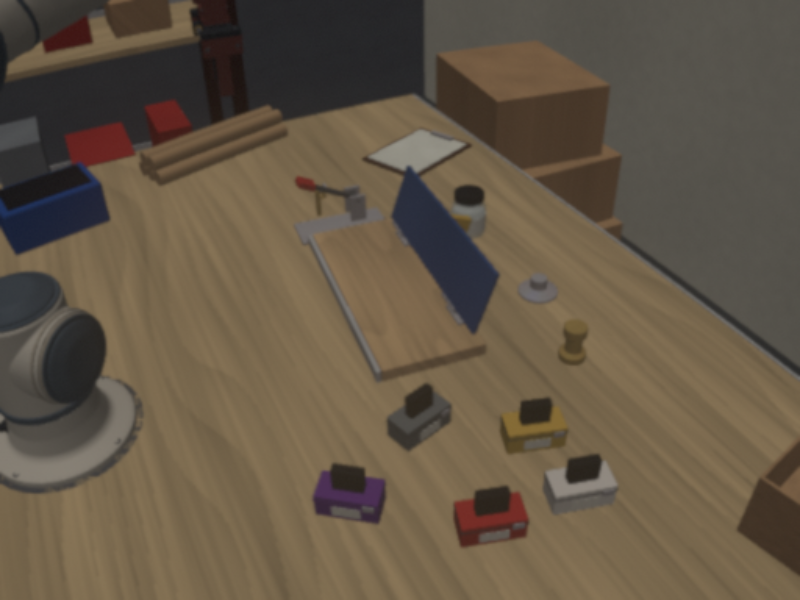

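The side view shows the backrest open, plate at (440,245), with nothing else disturbed. The case0-shaped candidates are grey (527,362) and purple (571,446) in the top view. Grey fits and purple is excluded; a crop will confirm it.

Run:
```python
import cv2
i=cv2.imread("pics/top1.png")[240:500,480:690]; cv2.imwrite("pics/crop1.png",cv2.resize(i,None,fx=2.2,fy=2.2,interpolation=cv2.INTER_CUBIC))
```

```text
(no output)
```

View pics/crop1.png

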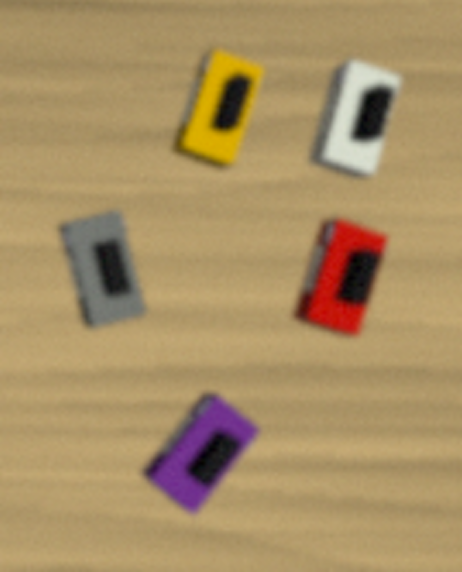

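The crop shows grey (100,270), yellow (220,107), white (360,117) and red (342,277) cases. Purple (203,452) is the decoy and stays put.

```bash
cat > pick.py <<'E'
from h import *
import sys
def pick_place(p0,y,views):
    S=[r.snapshot(v) for v in views]; x,e=fit_case(S,p0,rad=.062 if len(views)==1 else .075)
    print("fit",x.round(4),round(e,3))
    if e>.13 or np.hypot(*(x[:2]-p0))>.04: print("STOP check"); return False
    p=np.array([x[0],x[1],.058]);o=ori(p,x[2])
    go(p+[0,0,.1],o); line(p,.15); r.grab(30); s=r.sense(); print("grip",s["opening"].round(4),s["gripper_force"].round(1))
    line(p+[0,0,.13],.2)
    q=cw(-5,y,22+58.5); oq=ori(q,CR[2]); go(q+[0,0,.11],oq); print("held",r.sense()["opening"].round(4))
    line(q+[0,0,.015],.2); line(q,.05); print("f",r.sense()["contact_force"].round(1)); r.let_go(); line(q+[0,0,.13],.25)
    print("clock",r.sense()["clock"]); return True
E
python3 - <<'E'
from pick import *
pick_place((.450,-.226),150,["top","side"])
go([.4,.3,.3],ori([.4,.3,.3],CR[2]))
for n in("top","side"):
    i=r.snapshot(n)["frame"][:,:,::-1]; cv2.imwrite(f"pics/{n}2.png",cv2.resize(i,(800,600)))
E
```

```text
fit [ 0.4502 -0.2263  3.4078] 0.052Traceback (most recent call last):
  File "<stdin>", line 2, in <module>
  File "pick.py", line 8, in pick_place
    go(p+[0,0,.1],o); line(p,.15); r.grab(30); s=r.sense(); print("grip",s["opening"].round(4),s["gripper_force"].round(1))
                                                                         ^^^^^^^^^^^^^^^^^^
AttributeError: 'float' object has no attribute 'round'
```

Gripped; I'll fix the print and carry on from here.

```bash
cat > pick.py <<'E'
from h import *
def place(p,y):
    s=r.sense(); print("grip",s["opening"],s["gripper_force"])
    line(p+[0,0,.13],.2)
    q=cw(-5,y,22+58.5); oq=ori(q,CR[2]); go(q+[0,0,.11],oq); print("held",r.sense()["opening"])
    line(q+[0,0,.015],.2); line(q,.05); print("f",r.sense()["contact_force"].round(1)); r.let_go(); line(q+[0,0,.13],.25)
    print("clock",r.sense()["clock"])
def pick_place(p0,y,views):
    S=[r.snapshot(v) for v in views]; x,e=fit_case(S,p0,rad=.062 if len(views)==1 else .075)
    print("fit",x.round(4),round(e,3))
    if e>.13 or np.hypot(*(x[:2]-p0))>.04: print("STOP check"); return False
    p=np.array([x[0],x[1],.058]);o=ori(p,x[2])
    go(p+[0,0,.1],o); line(p,.15); r.grab(30); place(p,y); return True
E
python3 - <<'E'
from pick import *
place(np.array([.4502,-.2263,.058]),150)
go([.4,.3,.3],ori([.4,.3,.3],CR[2]))
for n in("top","side"):
    i=r.snapshot(n)["frame"][:,:,::-1]; cv2.imwrite(f"pics/{n}2.png",cv2.resize(i,(800,600)))
E
```

```text
grip 0.013889546976692504 29.99833792448044
held 0.014036313753787236
f [ 0.  -0.4 -3.2]
clock 21.8833
```

View pics/top2.png

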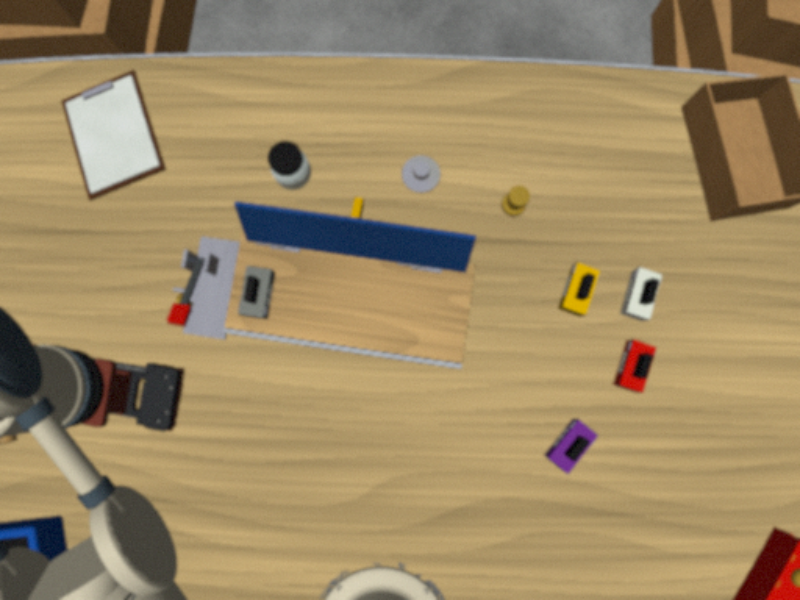

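The grey case stands square on the board at (256,291), and the others haven't moved. I'll continue with the remaining three, checking each fit before picking.

Run:
```python
from pick import *
for p,y,v in(((.5738,-.3149),50,["top"]),((.4471,-.4107),-50,["top","side"]),((.5703,-.4237),-150,["top"])):
    if not pick_place(p,y,v): break
    go([.4,.3,.3],ori([.4,.3,.3],CR[2]))
for n in("top","side"):
    i=r.snapshot(n)["frame"][:,:,::-1]; cv2.imwrite(f"pics/{n}3.png",cv2.resize(i,(800,600)))
```

```text
fit [ 0.5738 -0.3153  2.8013] 0.083
grip 0.013500601533152398 29.978599548339844
held 0.01373826087319897
f [ 2.9 -1.6  9.8]
clock 33.1
fit [ 0.4473 -0.4107  2.8341] 0.065
grip 0.013973408233672829 29.997738897800446
held 0.013452481428534991
f [-0.2 -0.1 -1.5]
clock 44.6
fit [ 0.5243 -0.4581  2.8085] 0.044
STOP check
```

View pics/top3.png

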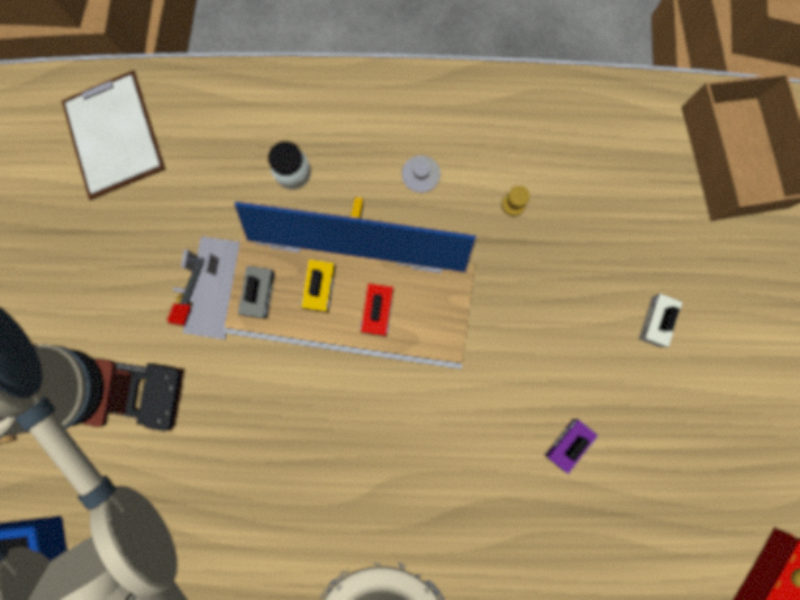

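View pics/side3.png

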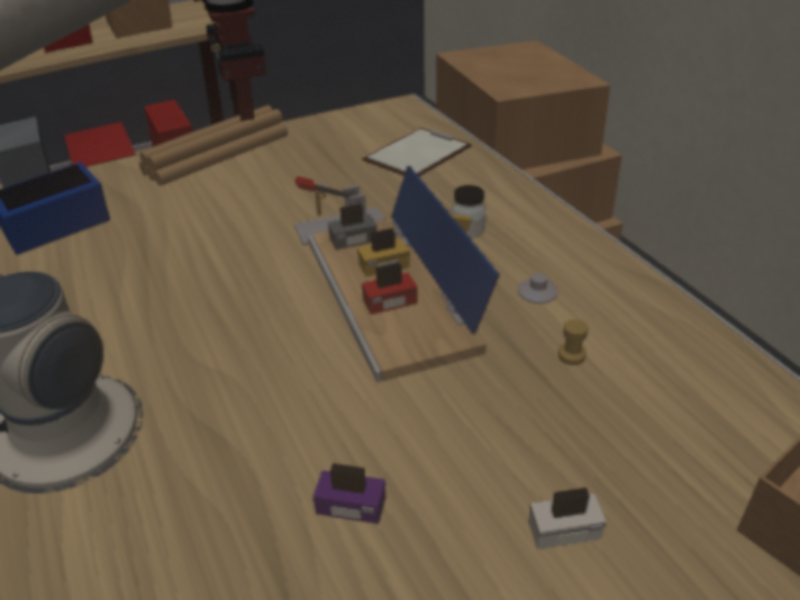

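The white case has been knocked aside to (663,320), which the fit followed, and it still stands upright. Three cases are well placed on the board. I'll pick the white one at its new position and check all four.

Run:
```python
from pick import *
pick_place((.5243,-.4581),-150,["top","side"])
go([.4,.3,.3],ori([.4,.3,.3],CR[2]))
S=[r.snapshot(n) for n in("top","side")]
for s,n in zip(S,("top","side")): cv2.imwrite(f"pics/{n}4.png",cv2.resize(s["frame"][:,:,::-1],(800,600)))
for y in(150,50,-50,-150):
    c=cw(-5,y,0); x,e=fit_case(S[:1],c[:2],z0=.022,rad=.055); d=x[:2]-CR[:2]; a=CR[2]
    print(y,(1e3*np.array([d[0]*np.cos(a)+d[1]*np.sin(a),-d[0]*np.sin(a)+d[1]*np.cos(a)])).round(1),round((x[2]-a+np.pi/2)%np.pi-np.pi/2,3),round(e,3))
```

```text
fit [ 0.526  -0.4571  2.8515] 0.435
STOP check
150 [ -4.8 149.2] 0.005 0.032
50 [20.7 49.8] 0.004 0.058
-50 [ -4.6 -50.2] -0.006 0.025Traceback (most recent call last):
  File "<stdin>", line 7, in <module>
  File "h.py", line 36, in fit_case
    k=1+np.argmin(np.linalg.norm(ce[1:]-h*SC,axis=1)-.02*np.sqrt(st[1:,4])*10)
        ~~~~~~~~~^^^^^^^^^^^^^^^^^^^^^^^^^^^^^^^^^^^^^^^^^^^^^^^^^^^^^^^^^^^^^
    return _wrapfunc(a, 'argmin', axis=axis, out=out, **kwds)
    return bound(*args, **kwds)
ValueError: attempt to get argmin of an empty sequence
```

View pics/top4.png

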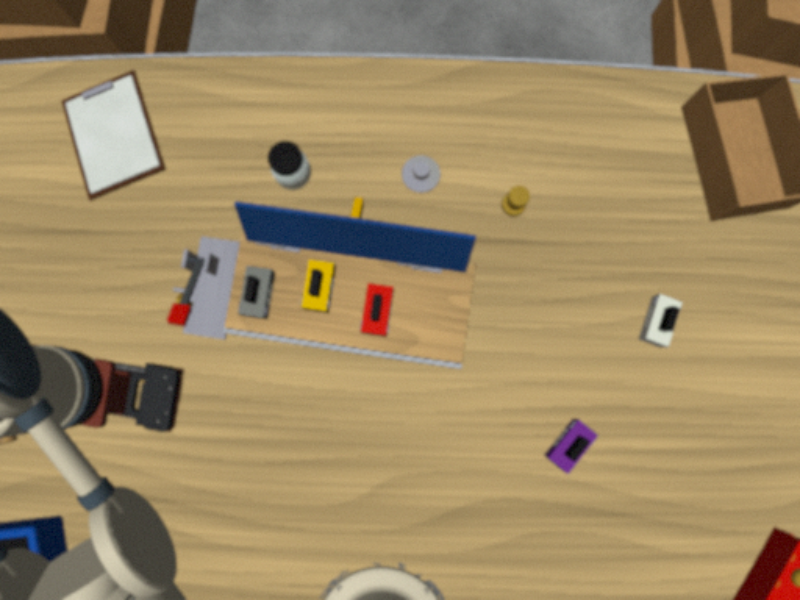

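View pics/side4.png

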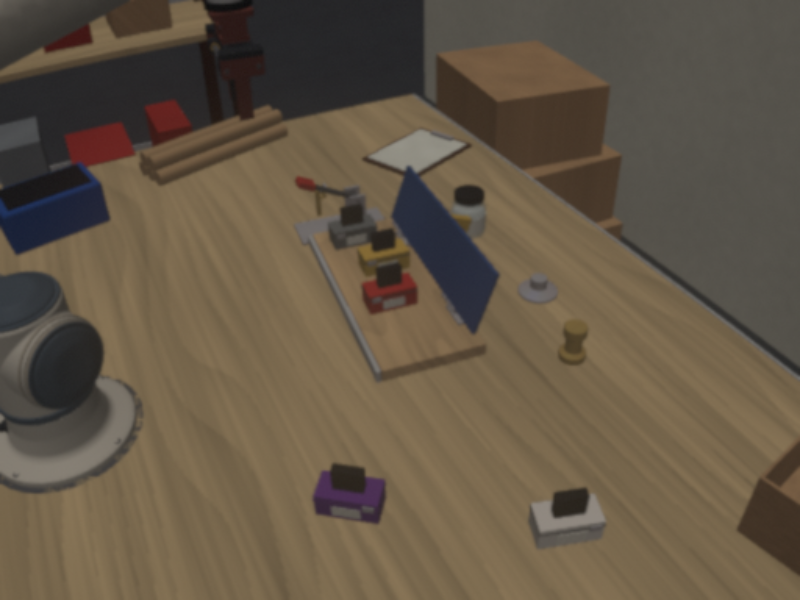

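Run:
```python
from pick import *
pick_place((.5243,-.4581),-150,["top"])
go([.4,.3,.3],ori([.4,.3,.3],CR[2]))
S=[r.snapshot(n) for n in("top","side")]
a=cv2.resize(S[0]["frame"][135:245,130:320],None,fx=4,fy=4,interpolation=cv2.INTER_CUBIC)[:,:,::-1]
b=cv2.resize(S[1]["frame"][100:250,180:330],None,fx=4,fy=4,interpolation=cv2.INTER_CUBIC)[:,:,::-1]
cv2.imwrite("pics/t5.png",a);cv2.imwrite("pics/s5.png",b)
for y in(150,50,-50,-150):
    try:
        c=cw(-5,y,0); x,e=fit_case(S[:1],c[:2],z0=.022,rad=.055); d=x[:2]-CR[:2]; a=CR[2]
        print(y,(1e3*np.array([d[0]*np.cos(a)+d[1]*np.sin(a),-d[0]*np.sin(a)+d[1]*np.cos(a)])).round(1),round((x[2]-a+np.pi/2)%np.pi-np.pi/2,3),round(e,3))
    except ValueError: print(y,"none")
```

```text
fit [ 0.525  -0.4566  2.8041] 0.076
grip 0.013788032288685876 29.990540742874146
held 0.014015590808042629
f [ 0.1  0.2 -2.2]
clock 56.3167
150 [ -4.8 149.5] 0.01 0.031
50 [20.5 49.7] 0.003 0.057
-50 [ -4.5 -50.1] -0.007 0.025
-150 [  -4.  -150.5] 0.009 0.049
```

View pics/s5.png

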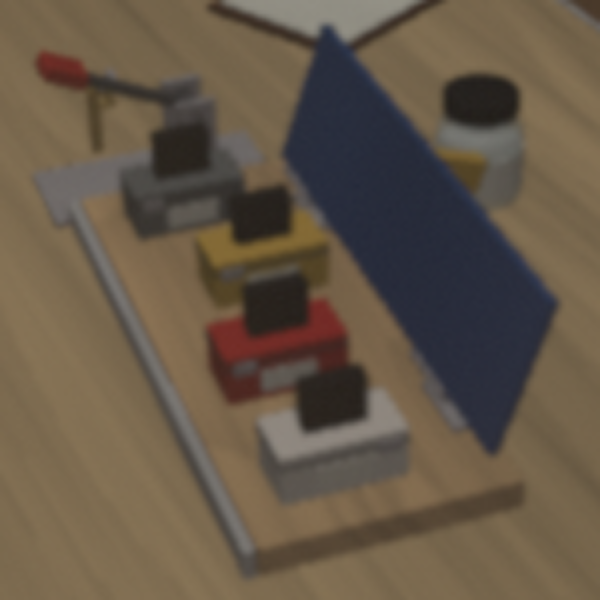

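View pics/t5.png

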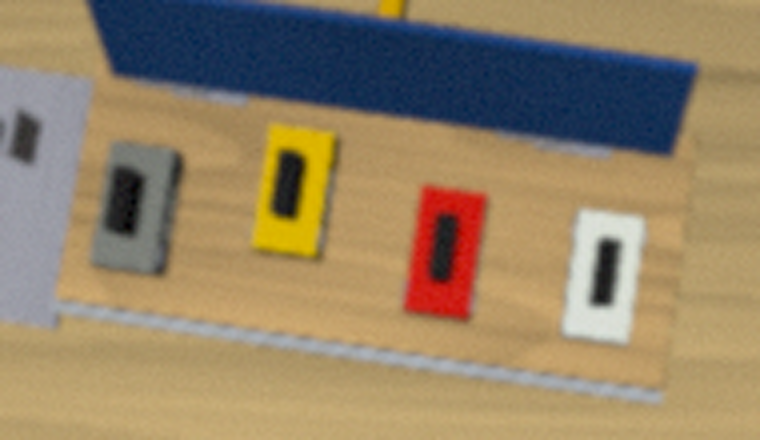

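All four cases are flat and square: grey (135,207), yellow (295,190), red (446,252), white (605,275) in the top crop. Their fitted x values are -5, +20, -5 and -4 mm, all within limits. Now I'll press the lever.

Run:
```python
from h import *
def pad(t,dz=0): a=.536-t; return cw(30-106*np.cos(a),250,52+106*np.sin(a)+19+dz)
p=pad(0);o=ori(p,CR[2]); r.grab(10)
go(pad(0,80),o); line(pad(0,6),.15); f0=r.sense()["contact_force"][2]
for t in [0,.1,.2,.3,.4,.46,.52]:
    line(pad(t),.06); f=r.sense()["contact_force"][2]-f0; print(t,round(f,1))
for d in(-1,-2,-3,-4,-5):
    if f>14: break
    line(pad(.52,d),.03); f=r.sense()["contact_force"][2]-f0; print(d,round(f,1))
r.wait(.3); line(pad(.52,100),.15); go([.4,.3,.32],o); print(r.sense()["clock"])
S=[r.snapshot(n) for n in("top","side")]
a=cv2.resize(S[0]["frame"][125:245,90:320],None,fx=2.5,fy=2.5)[:,:,::-1]
b=cv2.resize(S[1]["frame"][90:240,170:320],None,fx=4,fy=4)[:,:,::-1][:,:600]
cv2.imwrite("pics/f6.png",cv2.resize(b,(600,600)));
```

```text
0 0.9
0.1 2.3
0.2 3.3
0.3 2.8
0.4 2.0
0.46 3.6
0.52 5.6
-1 7.8
-2 10.7
-3 13.5
-4 16.8
65.9917
```

View pics/f6.png

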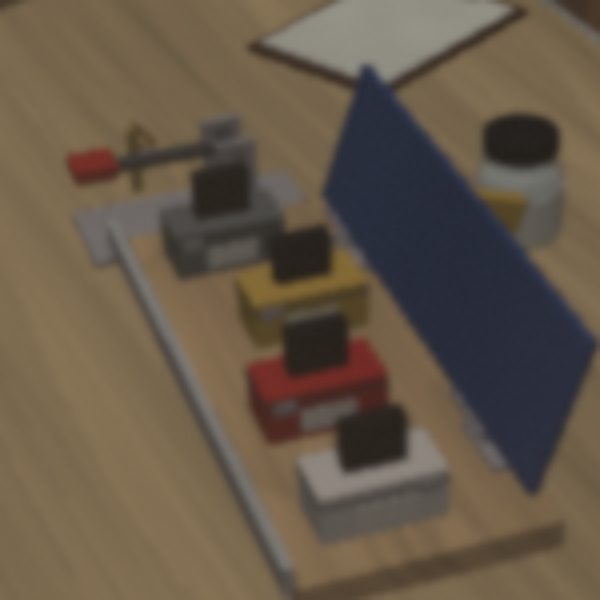

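The lever lies level at (130,160) with the brass catch over it at (140,150). The rail is raised along (120,240) to (285,575), all four cases are in place, and the backrest is open.

```bash
python3 -c "
from station import r
print(r.hand_in())"
```

```text
the job is handed in; nothing more can be done
None
```

The job is handed in: backrest open, all four cases (grey, yellow, red, white) flat and square on the board, and lever caught with the rail raised; the yellow case sits about 25 mm nearer the backrest than planned but within limits, and no verdict came back.

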